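# Open the casserole under the pantry lamp

### The arm

A 6-joint arm with a two-finger parallel gripper is mounted at the origin on the work surface. World frame = base frame: x ahead of the robot, y to its left, z up, the work surface at z = 0. Lengths are in m, angles in rad, forces in N, time in s.
With the tool pointing down it reaches from about 0.35 to 0.85 m from the base axis. Payload 8.1 kg.
Tool frame: the origin (TCP) lies at the very end of the fingers, on their centre line; the grasp point (between the pads) lies 19 mm behind it; z points along the fingers, y is the line along which they close (so a half turn about z gives the same grasp; the last joint's range is limited). The gripper opens to 93 mm and grips with 3 to 60 N. Pads are 15 mm wide; open, the fingers measure 128 mm over their backs; the gripper's body (75 mm by 188 mm) begins 65 mm behind the grasp point.
Start: joints at [1.239, 0.13, 1.488, -0, 1.523, -0.085], TCP at [0.147, 0.582, 0.219] pointing down, gripper open.
Joint ranges: [-2.96, 2.96], [-0.89, 2.26], [0.02, 2.5], [-1.34, 4.48], [0, 2.73], [-2.66, 2.66]. Speed limits (rad/s): [2.39, 2.39, 2.79, 3.14, 3.14, 3.14].

### API

Orientations are given as a rotation vector (axis times angle).
In Python, from plant import robot, imaging gives the robot as it stands.
- The arm moves only by the tool jog_arm, never from a script. Its argument "rows" is a list of rows, each a list of 2 entries, a list of its own where there are three numbers: the shift along the tool's x, y, z each as a share of 0.2 m, from -1 to 1, then the turn, a rotation vector about the tool's x, y, z each as a share of pi/2 rad, from -1 to 1. A call has 1 to 5 rows; each row is the pose to reach, as a shift and turn from the pose commanded when the call began, along the tool's axes at that moment; what a row does not reach only later rows make up. A row lasts 1/10 s, in which the tool goes at most 50 mm and 8.59 degrees, less where a joint would pass 70% of its speed; a pose out of reach is approached as far as the arm can. A call with a number of a shift or a turn outside -1 to 1 is refused whole. A call with a gripper value outside its range is refused whole. "hand" is the closure, from -1 (fully open) to 1 (shut), set as the call begins (left out, the last holds). The fingers move at their own pace and stop on an object; "squeeze" is the grip in N (left out, the last holds). Time passes only in rows, so rows that repeat a pose let the fingers close. It gives the time, the measured TCP pose, the force, the opening and the grip force at its end, in the units of the state.
- robot.read_state(): the state, without advancing time (a new reading comes with each control period).
- imaging.read_camera(name): name is "scene" or "side" or "wrist"; returns a dict with "frame" (400x640x3 uint8, red, green, blue), "vertical_fov" (degrees; the focal length in pixels is half the picture's height over the tangent of half this angle, whatever the lens; pixels are square), "cx", "cy" (the principal point, pixels), "k1" (the pictures are not rectified: a ray, as slopes to the right and down, at radius r is drawn at 1 + k1 r^2 times it, then the intrinsics apply), "R" (3x3) and "t" (3): a world point X has camera coordinates R X + t. Camera axes: x right, y down, z forward; pixel columns grow to the right and rows downward; lengths in m; the calibration is good to about 2 mm. A picture is of the moment at which its call begins. There is no depth.
- robot.close_job(): hands the job in; it is judged then, once.
The state is a dict: "t": time; "q": joint angles; "dq": joint speeds; "joint_torque": joint torques, N m; "tool_pos": TCP position; "orientation": TCP orientation; "force": force on the tool from outside, world axes, zero at the start; "wrist_torque": the same for the moment, N m; "opening": finger opening in m; "gripper_force": force on a finger pad.
Only numpy, scipy, OpenCV 4.12 (cv2) and the standard library are available. Lean on these libraries where they do the work, as an engineer would, in place of code of your own. Each camera call takes 0.05 s, during which the arm holds its last target. There are 200 camera calls.

### The job

The work lamp hangs too low over the larger, lidded casserole. Swing the lamp arm aside until its shade is clear of the casserole, lift the lid off by its knob and lay it gently, knob up, in the middle of the cork mat, and then swing the lamp back so that its shade is centred over the open casserole and I can see inside. Leave the casserole where it stands and do not disturb the other things on the bench.

Things in the scene. Friction and masses are not known exactly. Their poses are not given: they have to be found in the camera images.
- casserole: The larger of two round dark steel pots: outside diameter 170 mm, 100 mm high, wall 5 mm, about 2.2 kg, loose on the bench. Two loop handles stick out 29 mm along its own +x and -x, 22 mm below the rim. Origin: centre of its underside, z up.
- casserole_lid: Its loose lid of dark steel, about 0.35 kg: a 176 mm disc, lying on the rim. A plug of 150 mm diameter, 6 mm deep, underneath it drops into the mouth (5 mm play all round). Origin: centre of the plug's underside, z up towards the knob; it stands 94 mm above the bench while the lid is on. The lid's upper face is 18 mm above the origin at the middle, the knob's top 54 mm.
- lid_knob (a point): Middle of the lid's black cylindrical knob, 42 mm above the lid's origin. The knob is 36 mm in diameter and 24 mm high (from 30 to 54 mm above the lid's origin) on a 16 mm stem.
- mat: Square cork mat, 180 x 180 x 6 mm, fixed to the bench, to the left or to the right of the casserole. Origin: centre of its underside.
- lamp_arm (a joint): Swing of the lamp arm about the post's vertical axis, rad, -1.3 to 1.3, positive anticlockwise seen from above. At 0 the arm points along -x of lamp_pivot's frame. It stays where it is left: friction 0.25 N m (about 1 N pushed sideways from 240 mm out), with a little damping.
- lamp_pivot (a point): Point on the arm's vertical axis at the lamp's fixed post, behind the casserole, 270 mm above the bench, level with the arm's middle; it does not turn with the arm. Foot: 120 mm disc, 20 mm high; post 22 mm thick, top at 297 mm. The arm is a level aluminium bar 18 x 18 mm (top at 279 mm), bare from 20 to 280 mm from the axis, nothing above it except at the post.
- lamp_head (a point): Centre of the open underside of the grey conical lamp shade, 188 mm above the bench, at the end of the arm, 300 mm from the axis. The shade is 100 mm in diameter at the bottom and reaches up to the bar.
- small_pot: Bystander: the smaller lidded dark pot, 124 mm in diameter, 70 mm high, with its lid's knob up to 116 mm, low enough for the shade to pass over. Origin: centre of its underside.
- small_lid: Bystander: the smaller pot's lid, 130 mm in diameter, lying on it. Origin: centre of its underside, 64 mm above the bench.
- jar: Bystander: glass jar, 72 mm in diameter, 120 mm high. Origin: centre of its underside.
- tin: Bystander: food tin, 76 mm in diameter, 110 mm high. Origin: centre of its underside.
- mug: Bystander: white mug, 80 mm in diameter, 90 mm high. Origin: centre of its underside.
Mind the look-alikes: they are no part of the job. What is shaped like the casserole_lid but green is not meant.

How it is judged:
On the way, in this order (a step that is already met when the one before it is completed fails the run):
1. the lamp shade is swung clear of the casserole (its centre more than 140 mm aside) with the lid still on (horizontal distance between lamp_head and casserole above 0.14 m and horizontal distance between casserole_lid and casserole below 0.02 m and height (world z) of casserole_lid below 0.1 m), for 0.2 s.
2. the lid lies knob up on the cork mat, let go (horizontal distance between casserole_lid and mat below 0.045 m and z of casserole_lid in the frame of mat below 0.012 m and angle between casserole_lid's own z axis and vertical below 0.12 rad and contact force between the fingers and casserole_lid below 0.1 N and linear speed of casserole_lid below 0.03 m/s), for 0.3 s.
At the end, for the whole second after the job is handed in: The lid lies flat, knob up and at rest on the cork mat, its centre within 45 mm of the mat's; the lamp is still, the centre of its shade within 40 mm (horizontally) of the casserole's axis; the casserole stands upright within 30 mm of where it was (all of step 2 and horizontal distance between lamp_head and casserole below 0.04 m and velocity of joint lamp_arm between -0.05 and 0.05 rad/s and distance of casserole from where it was at the start of the episode below 0.03 m and angle between casserole's own z axis and vertical below 0.05 rad); the robot touches nothing.
It fails at once if the lid is dropped (falls faster than 0.6 m/s, about 2 cm, out of the fingers) (contact force between the fingers and casserole_lid below 0.1 N and linear speed of casserole_lid above 0.6 m/s).
It fails at once if the lid is tipped more than 40 degrees (angle between casserole_lid's own z axis and vertical above 0.7 rad).
It fails at once if the smaller pot, its lid, the jar, the tin or the mug is pushed more than 30 mm or tipped over (distance of any of small_pot, small_lid, jar, tin, mug from where it was at the start of the episode above 0.03 m or angle between any of small_pot, small_lid, jar, tin, mug's own z axis and vertical above 0.5 rad).
It also fails if it takes over 72 s, if anything falls off the work surface, if the arm or the gripper's body presses on something with over 40 N, if the wrist force passes 120 N, or if a joint passes its speed limit or range.

## Working session

There is one attempt and no reset: what is moved stays moved. The work goes in short steps, Python scripts to look and compute and a tool call to move; the robot and the scene stay as the last step left them, time stands still between calls to the robot, and variables do not carry over. Pictures are saved under pics/ and viewed, at most 12 in all, crops included, and the job is handed in when it is done.

Besides the shell and the picture viewer there is one more tool, called after "Request:" as name(argument=value, ...) on one line, values as JSON. jog_arm: Moves the arm, as the interface text tells. Its arguments: {"type":"object","properties":{"rows":{"type":"array"},"hand":{"type":"number"},"squeeze":{"type":"number"}},"required":["rows"]}

```bash
mkdir -p pics
cat > h.py <<'E'
import numpy as np, cv2, pickle
from plant import robot, imaging
def shot(n,fn):
    c=imaging.read_camera(n); pickle.dump(c,open(f'pics/{fn}.pkl','wb'))
    cv2.imwrite(f'pics/{fn}.png',c['frame'][:,:,::-1]); return c
def load(fn): return pickle.load(open(f'pics/{fn}.pkl','rb'))
def K(c):
    f=200/np.tan(np.radians(c['vertical_fov'])/2); return f
def proj(c,X):
    p=np.atleast_2d(X)@np.array(c['R']).T+c['t']; s=p[:,:2]/p[:,2:]; r2=(s**2).sum(1,keepdims=True)
    return s*(1+c['k1']*r2)*K(c)+[c['cx'],c['cy']]
def ray(c,uv):
    d=(np.array(uv,float)-[c['cx'],c['cy']])/K(c); s=d.copy()
    for _ in range(30): s=d/(1+c['k1']*(s@s))
    R=np.array(c['R']); v=R.T@np.array([*s,1]); return -R.T@np.array(c['t']), v/np.linalg.norm(v)
def onz(c,uv,z):
    o,v=ray(c,uv); return o+v*(z-o[2])/v[2]
def tri(obs):
    A=np.zeros((3,3));b=np.zeros(3)
    for c,uv in obs:
        o,v=ray(c,uv);P=np.eye(3)-np.outer(v,v);A+=P;b+=P@o
    X=np.linalg.solve(A,b); return X,[np.round(proj(c,X)[0]-uv,1) for c,uv in obs]
E
python3 - <<'E'
from h import *
for n in('scene','side','wrist'):
    c=shot(n,n+'0'); print(n,c['vertical_fov'],c['k1'],-np.array(c['R']).T@c['t'])
print(robot.read_state())
E
```

```text
scene 56.92879493745654 -0.04806318621576738 [ 1.29885316 -0.4254659   0.7650301 ]
side 51.9968285294304 0.003164721956488867 [-0.00843114 -0.6377774   1.01896168]
wrist 60.70941575957456 -0.04226892892912257 [0.0717876  0.60034445 0.38375138]
{'t': 0.15, 'q': array([ 1.23862519e+00,  1.31006651e-01,  1.48902104e+00, -2.44867143e-05,
        1.52303314e+00, -8.53942642e-02]), 'dq': array([ 5.41612768e-04, -3.35421832e-03, -3.21338026e-03,  1.12170304e-03,
       -9.55350383e-05,  2.02919090e-05]), 'joint_torque': array([ 4.85062592e-04, -5.60473537e+01, -4.92336202e+01,  7.68714678e-02,
        3.06462147e-02, -1.01496341e-04]), 'tool_pos': array([0.14640443, 0.58139961, 0.21782155]), 'orientation': array([-3.86616882e-01, -3.11742924e+00,  2.26388552e-03]), 'force': array([0.39973755, 0.1083356 , 0.50643743]), 'wrist_torque': array([ 0.0054661, -0.0139003, -0.0122815]), 'gripper_force': 0.0, 'opening': 0.09288101744325847}
```

View pics/scene0.png

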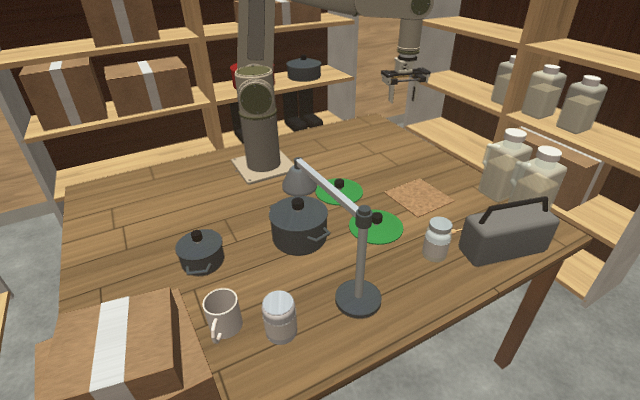

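View pics/side0.png

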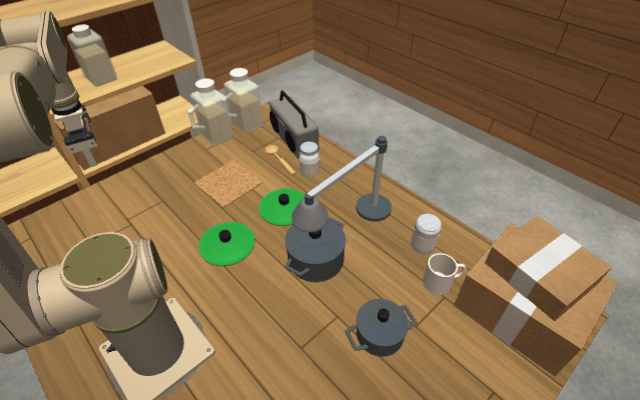

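The scene view shows the casserole knob near (297,203), mat centre (419,196) and post top (364,212). In the side view they are near (315,232), (229,183) and (381,142). The green lids are the decoys. I'll enlarge the relevant crops.

Run:
```python
from h import *
a=load('scene0')['frame'][150:270,240:460,::-1]; b=load('side0')['frame'][130:290,180:400,::-1]
cv2.imwrite('pics/cropA.png',cv2.resize(a,(792,432),interpolation=cv2.INTER_CUBIC))
cv2.imwrite('pics/cropB.png',cv2.resize(b,(792,576),interpolation=cv2.INTER_CUBIC))
```

```text
(no output)
```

View pics/cropA.png

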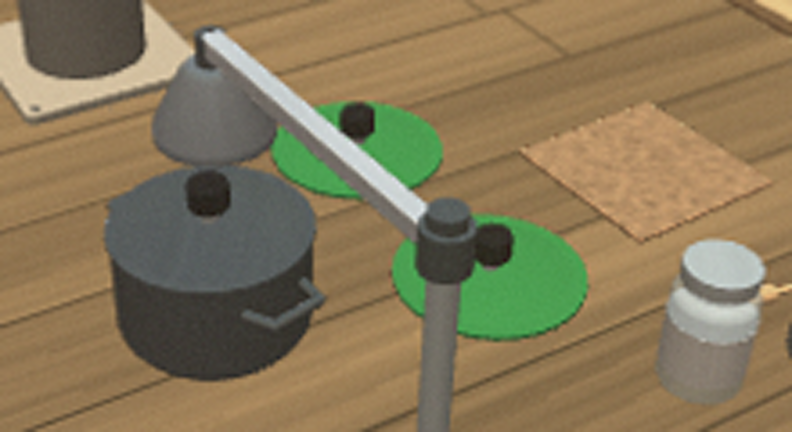

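View pics/cropB.png

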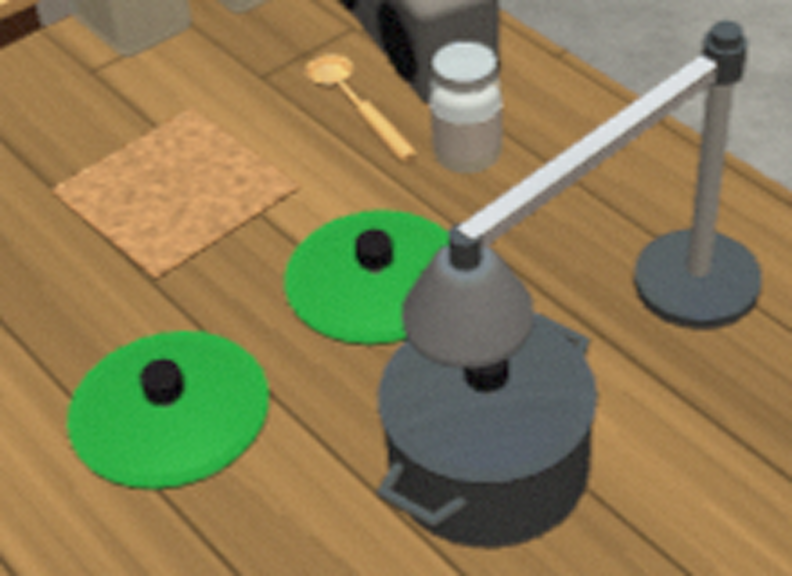

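```bash
cat >> h.py <<'E'
A=lambda u,v:(240+u/3.6,150+v/3.6)
B=lambda u,v:(180+u/3.6,130+v/3.6)
E
python3 - <<'E'
from h import *
np.set_printoptions(precision=4,suppress=True)
a=load('scene0');b=load('side0')
print('post',tri([(a,A(449,206)),(b,B(726,34))]))
for p,q in zip([(649,101),(770,183),(642,242),(520,152)],[(54,189),(189,111),(298,188),(160,277)]): print('mat',tri([(a,A(*p)),(b,B(*q))]))
print('green2knob',tri([(a,A(357,122)),(b,B(162,381))]),tri([(a,A(494,245)),(b,B(374,250))]))
print('knob scene z.136',onz(a,A(208,194),.136))
print('armend', tri([(a,A(210,38)),(b,B(467,235))]))
# fits: circles of given radius; extremes
from scipy.optimize import least_squares
th=np.linspace(0,2*np.pi,181)
def ext(c,x,y,z,r):
    P=proj(c,np.c_[x+r*np.cos(th),y+r*np.sin(th),0*th+z]); return np.r_[P[:,0].min(),P[:,0].max(),P[:,1].max(),P[:,1].min()]
def fit(z0,r,oa,ob,free):
    def f(p):
        z=p[2] if free else z0
        res=[]
        for c,o in((a,oa),(b,ob)):
            e=ext(c,p[0],p[1],z,r)
            res+=[e[i]-o[i] for i in range(4) if o[i] is not None]
        return res
    s=least_squares(f,[.5,.0,z0]); return s.x,np.round(s.fun,1)
XA=lambda u:240+u/3.6; YA=lambda v:150+v/3.6; XB=lambda u:180+u/3.6; YB=lambda v:130+v/3.6
for fr in(0,1):
  print('lid',fit(.103,.088,[XA(105),XA(316),YA(291),None],[XB(379),XB(597),YB(480),None],fr))
  print('shade',fit(.188,.05,[XA(152),XA(277),YA(166),None],[XB(403),XB(533),YB(366),None],fr))
# base of the post foot
E
```

```text
post (array([ 0.7797, -0.0445,  0.2956]), [array([-0.9,  1. ]), array([-0.5, -0.8])])
mat (array([0.4038, 0.4922, 0.0053]), [array([-0.4,  0.5]), array([-0.3, -0.6])])
mat (array([0.5765, 0.5027, 0.0005]), [array([-0.,  0.]), array([-0. , -0.1])])
mat (array([ 0.5879,  0.3252, -0.    ]), [array([-0.3,  0.3]), array([-0.2, -0.4])])
mat (array([0.4128, 0.3127, 0.0038]), [array([-0.3,  0.3]), array([-0.2, -0.4])])
green2knob (array([0.3282, 0.1691, 0.0405]), [array([ 0.1, -0.1]), array([0.1, 0.1])]) (array([0.5635, 0.1687, 0.0403]), [array([-0.2,  0.3]), array([-0.2, -0.3])])
knob scene z.136 [ 0.49   -0.0712  0.136 ]
armend (array([ 0.4847, -0.0596,  0.2745]), [array([-0.,  0.]), array([-0., -0.])])
lid (array([ 0.4903, -0.0703,  0.103 ]), array([-0.2,  0.3,  1. , -0.6, -0. ,  0.3]))
shade (array([ 0.4829, -0.0589,  0.188 ]), array([ 0. ,  0.1,  0.5, -0.3,  0.1,  0.2]))
lid (array([ 0.4905, -0.0709,  0.1059]), array([-0.4,  0.2,  0.3, -0.5,  0.2, -0.2]))
shade (array([ 0.483 , -0.0592,  0.1893]), array([-0.1,  0. ,  0.1, -0.2,  0.2, -0.1]))
```

```bash
cat >> h.py <<'E'
from scipy.spatial.transform import Rotation as Ro
def plan(wps,start=None):
    """wps: (x,y,z,yaw deg of tool x, tool down); prints shares for each leg"""
    if start is None:
        s=robot.read_state(); p=np.array(s['tool_pos']); R=Ro.from_rotvec(s['orientation'])
    else: p,R=start
    print('now',p.round(4),'xdir',R.as_matrix()[:,0].round(3),'zdir',R.as_matrix()[:,2].round(3))
    for x,y,z,a in wps:
        a=np.radians(a); X=np.array([np.cos(a),np.sin(a),0]); Z=np.array([0,0,-1.]); T=Ro.from_matrix(np.c_[X,np.cross(Z,X),Z])
        d=R.inv().apply(np.array([x,y,z])-p)/.2; r=(R.inv()*T).as_rotvec()/(np.pi/2)
        n=max(np.linalg.norm(d)*.2/.05,np.linalg.norm(r)*90/8.59)
        print((x,y,z),'shift',d.round(3),'turn',r.round(3),'rows>=%.1f'%n); p=np.array([x,y,z]);R=T
E
python3 - <<'E'
from h import *
np.set_printoptions(precision=4,suppress=True)
a=load('scene0');b=load('side0')
print('jar top',onz(a,(440,225),.12),'tin?',onz(a,(278,300),.12),onz(a,(221,297),.09),'smallpot',onz(a,(197,236),.11), onz(b,(383,315),.11),'jarside',onz(b,(309,147),.12),onz(b,(428,221),.12))
plan([(.23,.44,.36,168),(.33,.27,.36,171),(.45,.11,.36,177),(.58,-.054,.36,183),(.58,-.054,.25,183)])
E
```

```text
jar top [0.7559 0.2383 0.12  ] tin? [ 0.7774 -0.2587  0.12  ] [ 0.6802 -0.3645  0.09  ] smallpot [ 0.4566 -0.3635  0.11  ] [ 0.4442 -0.365   0.11  ] jarside [0.7491 0.244  0.12  ] [ 0.766  -0.2589  0.12  ]
now [0.1464 0.5814 0.2178] xdir [-0.97   0.244  0.   ] zdir [-0.    -0.001 -1.   ]
(0.23, 0.44, 0.36) shift [-0.578 -0.585 -0.71 ] turn [-0.001 -0.    -0.024] rows>=4.3
(0.33, 0.27, 0.36) shift [-0.666 -0.727  0.   ] turn [ 0.     0.    -0.033] rows>=3.9
(0.45, 0.11, 0.36) shift [-0.718 -0.696  0.   ] turn [ 0.     0.    -0.067] rows>=4.0
(0.58, -0.054, 0.36) shift [-0.692 -0.785  0.   ] turn [ 0.     0.    -0.067] rows>=4.2
(0.58, -0.054, 0.25) shift [0.   0.   0.55] turn [0. 0. 0.] rows>=2.2
```

Request:
jog_arm(rows=[[[0, 0, -0.71], [0, 0, 0]], [[-0.58, -0.58, -0.71], [0, 0, -0.024]], [[-0.58, -0.58, -0.71], [0, 0, -0.024]], [[-0.58, -0.58, -0.71], [0, 0, -0.024]], [[-0.58, -0.58, -0.71], [0, 0, -0.024]]], hand=-1)

```text
t: 0.65
tool_pos: [0.2316, 0.4393, 0.3623]
orientation: [0.328, 3.123, 0.001]
force: [0.5, 0.6, 0.8]
opening: 0.0929
gripper_force: 0.0
```

Request:
jog_arm(rows=[[[-0.67, -0.73, 0], [0, 0, -0.033]], [[-0.67, -0.73, 0], [0, 0, -0.033]], [[-0.67, -0.73, 0], [0, 0, -0.033]], [[-0.67, -0.73, 0], [0, 0, -0.033]], [[-0.67, -0.73, 0], [0, 0, -0.033]]])

```text
t: 1.15
tool_pos: [0.334, 0.2659, 0.3606]
orientation: [0.258, 3.13, -0.002]
force: [-0.5, 0.2, 0.0]
opening: 0.0934
gripper_force: 0.0
```

Request:
jog_arm(rows=[[[-0.72, -0.7, 0], [0, 0, -0.067]], [[-0.72, -0.7, 0], [0, 0, -0.067]], [[-0.72, -0.7, 0], [0, 0, -0.067]], [[-0.72, -0.7, 0], [0, 0, -0.067]], [[-0.72, -0.7, 0], [0, 0, -0.067]]])

```text
t: 1.65
tool_pos: [0.4538, 0.1055, 0.3595]
orientation: [-0.09, -3.139, 0.003]
force: [0.2, 0.4, -0.3]
opening: 0.0927
gripper_force: 0.0
```

Request:
jog_arm(rows=[[[-0.69, -0.78, 0], [0, 0, -0.067]], [[-0.69, -0.78, 0], [0, 0, -0.067]], [[-0.69, -0.78, 0], [0, 0, -0.067]], [[-0.69, -0.78, 0], [0, 0, -0.067]], [[-0.69, -0.78, 0], [0, 0, -0.067]]])

```text
t: 2.15
tool_pos: [0.583, -0.0562, 0.3581]
orientation: [0.079, -3.137, 0.0]
force: [-0.2, 0.3, -1.0]
opening: 0.0931
gripper_force: 0.0
```

Request:
jog_arm(rows=[[[0, 0, 0.2], [0, 0, 0]], [[0, 0, 0.4], [0, 0, 0]], [[0, 0, 0.54], [0, 0, 0]], [[0, 0, 0.54], [0, 0, 0]]])

```text
t: 2.55
tool_pos: [0.5786, -0.0514, 0.2471]
orientation: [0.085, -3.131, -0.004]
force: [0.2, 0.7, -0.2]
opening: 0.093
gripper_force: 0.0
```

Request:
jog_arm(rows=[[[0, 0, 0], [0, 0, 0]], [[0, 0, 0], [0, 0, 0]], [[0, 0, 0], [0, 0, 0]], [[0, 0, 0], [0, 0, 0]], [[0, 0, 0], [0, 0, 0]]], hand=0, squeeze=5)

```text
t: 3.05
tool_pos: [0.5819, -0.0535, 0.2536]
orientation: [-0.083, 3.139, -0.0]
force: [-0.2, -0.6, 0.3]
opening: 0.0574
gripper_force: 0.0
```

Run:
```python
from h import *
r=.197;w=[]
for i in range(1,9):
    f=np.radians(2.8+6*i); w.append((round(.78-r*np.cos(f),4),round(-.0445-r*np.sin(f),4),.25,183+2.5*i))
plan(w[3:4]); plan(w); s=robot.read_state(); print(s['opening'],s['force'],s['q'])
```

```text
now [ 0.5819 -0.0535  0.2536] xdir [-0.999 -0.053 -0.001] zdir [ 0.001 -0.    -1.   ]
(np.float64(0.6042), np.float64(-0.1333), 0.25) shift [-0.09  -0.404  0.018] turn [-0.     0.001 -0.111] rows>=1.7
now [ 0.5819 -0.0535  0.2536] xdir [-0.999 -0.053 -0.001] zdir [ 0.001 -0.    -1.   ]
(np.float64(0.5853), np.float64(-0.0746), 0.25) shift [-0.011 -0.106  0.018] turn [-0.     0.001 -0.027] rows>=0.4
(np.float64(0.5895), np.float64(-0.0948), 0.25) shift [-0.011 -0.103  0.   ] turn [ 0.     0.    -0.028] rows>=0.4
(np.float64(0.5958), np.float64(-0.1145), 0.25) shift [-0.017 -0.102  0.   ] turn [ 0.     0.    -0.028] rows>=0.4
(np.float64(0.6042), np.float64(-0.1333), 0.25) shift [-0.024 -0.1    0.   ] turn [ 0.     0.    -0.028] rows>=0.4
(np.float64(0.6144), np.float64(-0.1512), 0.25) shift [-0.03  -0.099  0.   ] turn [ 0.     0.    -0.028] rows>=0.4
(np.float64(0.6265), np.float64(-0.1679), 0.25) shift [-0.036 -0.097  0.   ] turn [ 0.     0.    -0.028] rows>=0.4
(np.float64(0.6402), np.float64(-0.1833), 0.25) shift [-0.041 -0.094  0.   ] turn [ 0.     0.    -0.028] rows>=0.4
(np.float64(0.6555), np.float64(-0.1972), 0.25) shift [-0.047 -0.092  0.   ] turn [ 0.     0.    -0.028] rows>=0.4
0.05744223384872532 [-0.15479732 -0.56204101  0.27267161] [-1.79380462e-01  7.44504945e-02  1.48456563e+00 -8.20326816e-06
  1.58108819e+00 -1.80333747e+00]
```

Request:
jog_arm(rows=[[[-0.005, -0.06, 0.018], [0, 0, -0.016]], [[-0.015, -0.13, 0.018], [0, 0, -0.036]], [[-0.035, -0.22, 0.018], [0, 0, -0.06]], [[-0.06, -0.31, 0.018], [0, 0, -0.085]], [[-0.09, -0.4, 0.018], [0, 0, -0.111]]])

```text
t: 3.55
tool_pos: [0.6034, -0.1327, 0.2491]
orientation: [0.36, -3.12, -0.001]
force: [-2.1, 1.6, -0.3]
opening: 0.0464
gripper_force: 1.1
```

Request:
jog_arm(rows=[[[-0.03, -0.1, 0], [0, 0, -0.028]], [[-0.07, -0.195, 0], [0, 0, -0.056]], [[-0.12, -0.285, 0], [0, 0, -0.083]], [[-0.15, -0.33, 0], [0, 0, -0.1]], [[-0.18, -0.37, 0], [0, 0, -0.11]]])

```text
t: 4.05
tool_pos: [0.6554, -0.1971, 0.2488]
orientation: [0.625, -3.078, -0.001]
force: [-2.3, 0.2, 0.0]
opening: 0.0462
gripper_force: 0.9
```

Run:
```python
from h import *
s=robot.read_state(); print(s['t'],s['tool_pos'],s['opening'],s['force'],s['q'])
shot('scene','scene1');shot('side','side1')
```

```text
4.05 [ 0.65542526 -0.19707529  0.24879137] 0.04621157587394002 [-2.3451489   0.23047105  0.02731919] [-3.66889799e-01  3.52573600e-01  1.17611076e+00 -1.30600010e-04
  1.61412549e+00 -2.33841090e+00]
```

View pics/scene1.png

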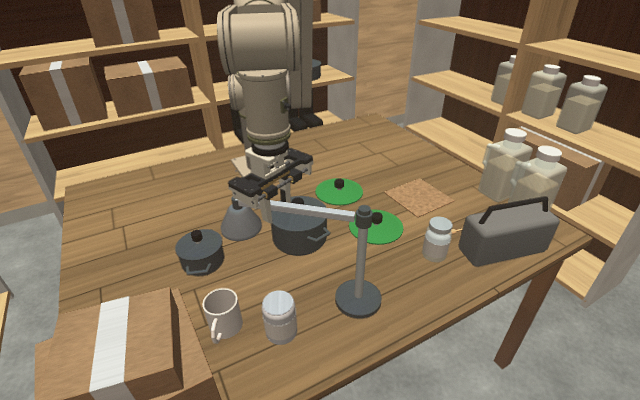

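The shade, bottom centre near (241,231), is swung clear of the casserole toward the small pot, and nothing else moved. Next I back off the bar, go up, and move over the knob.

Run:
```python
from h import *
a=load('scene1'); print('shade',onz(a,(241,231),.188))
s=robot.read_state(); p=s['tool_pos']
plan([(.6495,-.190,.249,203),(.6495,-.190,.36,203),(.49,-.071,.36,180),(.49,-.071,.18,180)])
```

```text
shade [ 0.59119822 -0.27115352  0.188     ]
now [ 0.6558 -0.1972  0.2486] xdir [-0.921 -0.389  0.   ] zdir [-0. -0. -1.]
(0.6495, -0.19, 0.249) shift [ 0.015  0.045 -0.002] turn [ 0.    -0.    -0.001] rows>=0.2
(0.6495, -0.19, 0.36) shift [ 0.     0.    -0.555] turn [0. 0. 0.] rows>=2.2
(0.49, -0.071, 0.36) shift [0.502 0.859 0.   ] turn [0.    0.    0.256] rows>=4.0
(0.49, -0.071, 0.18) shift [0.  0.  0.9] turn [0. 0. 0.] rows>=3.6
```

Request:
jog_arm(rows=[[[0.015, 0.045, 0], [0, 0, 0]], [[0.015, 0.045, 0], [0, 0, 0]], [[0.015, 0.045, -0.2], [0, 0, 0]], [[0.015, 0.045, -0.4], [0, 0, 0]], [[0.015, 0.045, -0.56], [0, 0, 0]]], hand=-1)

```text
t: 4.65
tool_pos: [0.6489, -0.1884, 0.3641]
orientation: [-0.625, 3.077, -0.002]
force: [1.6, -1.0, 1.0]
opening: 0.0818
gripper_force: 0.0
```

Request:
jog_arm(rows=[[[0.5, 0.86, 0], [0, 0, 0.256]], [[0.5, 0.86, 0], [0, 0, 0.256]], [[0.5, 0.86, 0], [0, 0, 0.256]], [[0.5, 0.86, 0], [0, 0, 0.256]], [[0.5, 0.86, 0], [0, 0, 0.256]]])

```text
t: 5.15
tool_pos: [0.4859, -0.0663, 0.3616]
orientation: [-0.001, 3.141, 0.001]
force: [2.1, -0.6, 0.0]
opening: 0.0931
gripper_force: 0.0
```

Request:
jog_arm(rows=[[[0, 0, 0.2], [0, 0, 0]], [[0, 0, 0.4], [0, 0, 0]], [[0, 0, 0.6], [0, 0, 0]], [[0, 0, 0.6], [0, 0, 0]], [[0, 0, 0.6], [0, 0, 0]]])

```text
t: 5.65
tool_pos: [0.4899, -0.0697, 0.2417]
orientation: [-0.003, -3.141, -0.0]
force: [0.0, -0.9, 1.5]
opening: 0.0929
gripper_force: 0.0
```

Run:
```python
from h import *
c=shot('wrist','wrist2'); shot('side','side2'); shot('scene','scene2')
im=c['frame'][:,:,::-1].copy()
for P in([.49,-.071,.148],[.49,-.071,.112]):
    u=proj(c,P)[0]; print(u); cv2.drawMarker(im,tuple(int(round(v)) for v in u),(0,0,255),0,10)
cv2.imwrite('pics/w2.png',im); plan([(.49,-.071,.18,180),(.49,-.071,.12,180)])
```

```text
[314.82289067 204.30020983]
[315.01461397 192.86169896]
now [ 0.4917 -0.0702  0.2443] xdir [-1.     0.002 -0.005] zdir [ 0.005 -0.001 -1.   ]
(0.49, -0.071, 0.18) shift [ 0.01  -0.004  0.321] turn [-0.001  0.003 -0.001] rows>=1.3
(0.49, -0.071, 0.12) shift [0.  0.  0.3] turn [0. 0. 0.] rows>=1.2
```

View pics/w2.png

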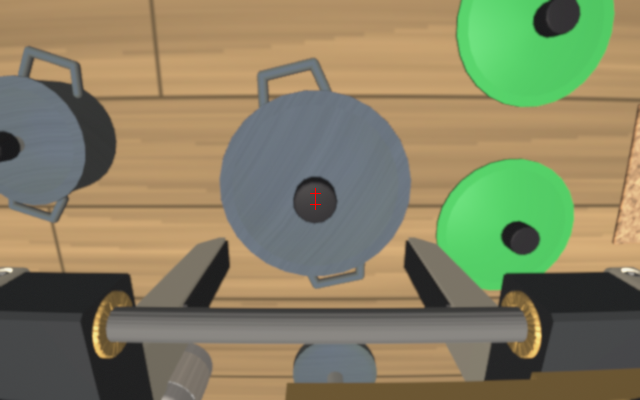

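The projected knob marks at (315,204) and (315,193) sit on the knob, so it is aligned between the fingers. I'll descend and grip.

Request:
jog_arm(rows=[[[0.01, 0, 0.2], [0, 0, 0]], [[0.01, 0, 0.38], [0, 0, 0]], [[0.01, 0, 0.5], [0, 0, 0]], [[0.01, 0, 0.58], [0, 0, 0]], [[0.01, 0, 0.62], [0, 0, 0]]])

```text
t: 6.3
tool_pos: [0.4887, -0.07, 0.1173]
orientation: [0.003, 3.141, -0.0]
force: [-0.1, 0.4, -0.4]
opening: 0.0931
gripper_force: 0.0
```

Request:
jog_arm(rows=[[[0, 0, 0], [0, 0, 0]], [[0, 0, 0], [0, 0, 0]], [[0, 0, 0], [0, 0, 0]], [[0, 0, 0], [0, 0, 0]], [[0, 0, 0], [0, 0, 0]]])

```text
t: 6.8
tool_pos: [0.4885, -0.0699, 0.1178]
orientation: [0.003, 3.14, -0.0]
force: [-1.3, -0.4, -0.9]
opening: 0.0929
gripper_force: 0.0
```

Request:
jog_arm(rows=[[[0, 0, 0], [0, 0, 0]], [[0, 0, 0], [0, 0, 0]], [[0, 0, 0], [0, 0, 0]], [[0, 0, 0], [0, 0, 0]], [[0, 0, 0], [0, 0, 0]]], hand=1, squeeze=30)

```text
t: 7.3
tool_pos: [0.488, -0.0698, 0.117]
orientation: [-0.003, -3.141, -0.0]
force: [-0.1, 0.2, 0.6]
opening: 0.0576
gripper_force: 0.0
```

Request:
jog_arm(rows=[[[0, 0, 0], [0, 0, 0]], [[0, 0, 0], [0, 0, 0]], [[0, 0, 0], [0, 0, 0]], [[0, 0, 0], [0, 0, 0]], [[0, 0, 0], [0, 0, 0]]])

```text
t: 7.8
tool_pos: [0.4881, -0.0698, 0.117]
orientation: [-0.003, -3.142, 0.0]
force: [0.1, -1.1, -1.0]
opening: 0.0357
gripper_force: 30.0
```

Request:
jog_arm(rows=[[[0, 0, -0.03], [0, 0, 0]], [[0, 0, -0.1], [0, 0, 0]], [[0, 0, -0.2], [0, 0, 0]], [[0, 0, -0.32], [0, 0, 0]], [[0, 0, -0.45], [0, 0, 0]]])

```text
t: 8.3
tool_pos: [0.4877, -0.0696, 0.2084]
orientation: [-0.003, -3.141, -0.0]
force: [0.6, 0.0, -2.9]
opening: 0.0355
gripper_force: 30.0
```

Request:
jog_arm(rows=[[[0, 0, 0], [0, 0, 0]], [[0, 0, 0], [0, 0, 0]], [[0, 0, 0], [0, 0, 0]]])

```text
t: 8.6
tool_pos: [0.4872, -0.0695, 0.2055]
orientation: [-0.003, -3.139, -0.001]
force: [-0.6, -0.4, -3.6]
opening: 0.0355
gripper_force: 30.0
```

Run:
```python
from h import *
s=robot.read_state(); print(s['opening'],s['gripper_force'],s['force'],s['wrist_torque'],s['q'])
plan([(.4905,.17,.20,180),(.4945,.407,.20,180),(.4945,.407,.05,180),(.4945,.407,.03,180)])
```

```text
0.035506892182803555 29.999367892742157 [-0.55220082 -0.39683906 -3.592539  ] [-0.00775337 -0.02808478  0.0061974 ] [-2.45986360e-01 -1.56291827e-01  1.79635204e+00  4.51303504e-05
  1.50378262e+00 -1.81506253e+00]
now [ 0.4872 -0.0695  0.2055] xdir [-1.     0.002  0.002] zdir [-0.002  0.001 -1.   ]
(0.4905, 0.17, 0.2) shift [-0.014  1.198  0.028] turn [ 0.    -0.001 -0.001] rows>=4.8
(0.4945, 0.407, 0.2) shift [-0.02   1.185  0.   ] turn [0. 0. 0.] rows>=4.7
(0.4945, 0.407, 0.05) shift [0.   0.   0.75] turn [0. 0. 0.] rows>=3.0
(0.4945, 0.407, 0.03) shift [0.  0.  0.1] turn [0. 0. 0.] rows>=0.4
```

Request:
jog_arm(rows=[[[-0.01, 0.1, 0], [0, 0, 0]], [[-0.01, 0.25, 0], [0, 0, 0]], [[-0.01, 0.42, 0], [0, 0, 0]], [[-0.01, 0.6, 0], [0, 0, 0]], [[-0.01, 0.8, 0], [0, 0, 0]]])

```text
t: 9.1
tool_pos: [0.4892, 0.0911, 0.2051]
orientation: [-0.004, -3.139, 0.001]
force: [1.3, -0.9, -3.9]
opening: 0.0355
gripper_force: 30.0
```

Request:
jog_arm(rows=[[[-0.01, 0.2, 0], [0, 0, 0]], [[-0.01, 0.4, 0], [0, 0, 0]], [[-0.01, 0.55, 0], [0, 0, 0]], [[-0.01, 0.7, 0], [0, 0, 0]], [[-0.01, 0.82, 0], [0, 0, 0]]])

```text
t: 9.6
tool_pos: [0.4913, 0.2556, 0.2048]
orientation: [-0.001, -3.138, 0.002]
force: [0.4, -0.1, -3.0]
opening: 0.0356
gripper_force: 30.0
```

Request:
jog_arm(rows=[[[-0.01, 0.2, 0], [0, 0, 0]], [[-0.01, 0.4, 0], [0, 0, 0]], [[-0.01, 0.55, 0], [0, 0, 0]], [[-0.01, 0.68, 0], [0, 0, 0]], [[-0.01, 0.76, 0], [0, 0, 0]]])

```text
t: 10.1
tool_pos: [0.4935, 0.4076, 0.2043]
orientation: [-0.001, -3.138, 0.003]
force: [0.8, 0.1, -2.7]
opening: 0.0353
gripper_force: 30.0
```

Request:
jog_arm(rows=[[[0, 0, 0.15], [0, 0, 0]], [[0, 0, 0.3], [0, 0, 0]], [[0, 0, 0.45], [0, 0, 0]], [[0, 0, 0.55], [0, 0, 0]], [[0, 0, 0.6], [0, 0, 0]]])

```text
t: 10.6
tool_pos: [0.4922, 0.4044, 0.0819]
orientation: [-0.003, -3.135, 0.007]
force: [0.2, 0.3, -4.1]
opening: 0.0357
gripper_force: 30.0
```

Run:
```python
from h import *
s=robot.read_state(); print(s['opening'],s['gripper_force'],s['force'],s['wrist_torque'],s['q'])
plan([(.4945,.407,.05,180),(.4945,.407,.03,180)])
shot('scene','scene3')
```

```text
0.0356632894296292 29.99934196472168 [ 0.15106598  0.28411812 -4.0694429 ] [ 0.00323715 -0.00313135  0.04745722] [ 6.07281950e-01  3.34229851e-01  1.50745333e+00 -3.36764533e-05
  1.30743263e+00 -9.61810653e-01]
now [0.4922 0.4044 0.0819] xdir [-1.     0.002  0.006] zdir [-0.006 -0.004 -1.   ]
(0.4945, 0.407, 0.05) shift [-0.012  0.014  0.159] turn [-0.003 -0.004 -0.001] rows>=0.6
(0.4945, 0.407, 0.03) shift [0.  0.  0.1] turn [0. 0. 0.] rows>=0.4
```

View pics/scene3.png

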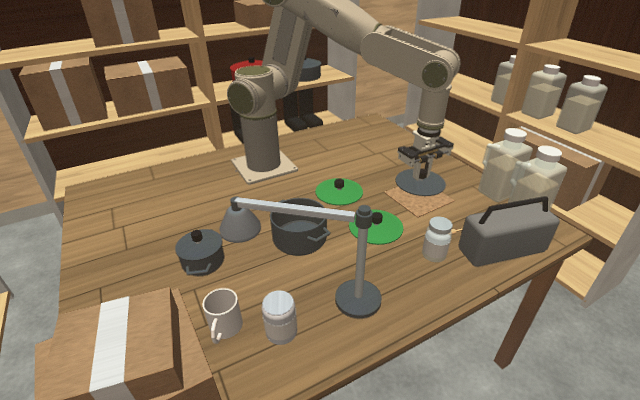

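The lid hangs level over the mat at about (420,182), and the open casserole is at (299,220). I'll lower it slowly onto the cork.

Request:
jog_arm(rows=[[[-0.01, 0.01, 0.05], [0, 0, 0]], [[-0.01, 0.01, 0.11], [0, 0, 0]], [[-0.01, 0.01, 0.16], [0, 0, 0]], [[-0.01, 0.01, 0.2], [0, 0, 0]], [[-0.01, 0.01, 0.22], [0, 0, 0]]])

```text
t: 11.15
tool_pos: [0.4965, 0.4079, 0.0419]
orientation: [-0.003, -3.141, 0.001]
force: [-0.6, 0.8, -4.1]
opening: 0.0355
gripper_force: 30.0
```

Request:
jog_arm(rows=[[[0, 0, 0.006], [0, 0, 0]], [[0, 0, 0.012], [0, 0, 0]], [[0, 0, 0.018], [0, 0, 0]], [[0, 0, 0.022], [0, 0, 0]], [[0, 0, 0.022], [0, 0, 0]]])

```text
t: 11.65
tool_pos: [0.497, 0.4083, 0.0388]
orientation: [0.003, 3.141, 0.0]
force: [-0.5, 0.9, -3.4]
opening: 0.0356
gripper_force: 30.0
```

Request:
jog_arm(rows=[[[0, 0, 0.004], [0, 0, 0]], [[0, 0, 0.008], [0, 0, 0]], [[0, 0, 0.012], [0, 0, 0]], [[0, 0, 0.012], [0, 0, 0]], [[0, 0, 0.012], [0, 0, 0]]])

```text
t: 12.15
tool_pos: [0.4969, 0.4082, 0.0362]
orientation: [-0.003, -3.141, 0.0]
force: [0.3, 0.5, -3.0]
opening: 0.0355
gripper_force: 30.0
```

Request:
jog_arm(rows=[[[0, 0, 0.008], [0, 0, 0]], [[0, 0, 0.016], [0, 0, 0]], [[0, 0, 0.022], [0, 0, 0]], [[0, 0, 0.026], [0, 0, 0]], [[0, 0, 0.026], [0, 0, 0]]])

```text
t: 12.65
tool_pos: [0.4968, 0.4081, 0.0308]
orientation: [-0.003, -3.141, 0.0]
force: [0.7, -1.8, -2.9]
opening: 0.035
gripper_force: 30.0
```

Request:
jog_arm(rows=[[[0, 0, 0.003], [0, 0, 0]], [[0, 0, 0.006], [0, 0, 0]], [[0, 0, 0.009], [0, 0, 0]], [[0, 0, 0.009], [0, 0, 0]], [[0, 0, 0.009], [0, 0, 0]]])

```text
t: 13.15
tool_pos: [0.4969, 0.4082, 0.0293]
orientation: [0.003, 3.142, 0.0]
force: [-0.4, 0.5, -3.9]
opening: 0.0357
gripper_force: 30.0
```

Request:
jog_arm(rows=[[[0, 0, 0.003], [0, 0, 0]], [[0, 0, 0.006], [0, 0, 0]], [[0, 0, 0.008], [0, 0, 0]], [[0, 0, 0.008], [0, 0, 0]], [[0, 0, 0.008], [0, 0, 0]]])

```text
t: 13.65
tool_pos: [0.497, 0.4083, 0.0291]
orientation: [0.003, 3.141, 0.0]
force: [-5.5, -4.3, 8.3]
opening: 0.0356
gripper_force: 30.0
```

Request:
jog_arm(rows=[[[0, 0, 0.003], [0, 0, 0]], [[0, 0, 0.005], [0, 0, 0]], [[0, 0, 0.005], [0, 0, 0]]])

```text
t: 13.95
tool_pos: [0.497, 0.4083, 0.029]
orientation: [0.002, 3.141, -0.0]
force: [-8.8, -6.2, 14.8]
opening: 0.0358
gripper_force: 30.0
```

The force has turned upward, so the lid is seated. I'll release it and rise.

Request:
jog_arm(rows=[[[0, 0, -0.007], [0, 0, 0]], [[0, 0, -0.007], [0, 0, 0]]])

```text
t: 14.15
tool_pos: [0.4973, 0.4084, 0.029]
orientation: [0.003, 3.141, 0.001]
force: [-4.1, -2.8, 6.7]
opening: 0.036
gripper_force: 30.0
```

Request:
jog_arm(rows=[[[0, 0, 0], [0, 0, 0]], [[0, 0, 0], [0, 0, 0]], [[0, 0, 0], [0, 0, 0]], [[0, 0, 0], [0, 0, 0]], [[0, 0, 0], [0, 0, 0]]], hand=-1)

```text
t: 14.65
tool_pos: [0.4969, 0.4082, 0.0279]
orientation: [-0.003, -3.142, 0.0]
force: [-0.1, 0.3, -0.5]
opening: 0.0712
gripper_force: 0.0
```

Request:
jog_arm(rows=[[[0, 0, 0], [0, 0, 0]], [[0, 0, 0], [0, 0, 0]], [[0, 0, 0], [0, 0, 0]], [[0, 0, 0], [0, 0, 0]], [[0, 0, 0], [0, 0, 0]]])

```text
t: 15.15
tool_pos: [0.4969, 0.4083, 0.0281]
orientation: [0.003, 3.142, 0.0]
force: [0.3, 0.3, 0.5]
opening: 0.093
gripper_force: 0.0
```

Request:
jog_arm(rows=[[[0, 0, -0.1], [0, 0, 0]], [[0, 0, -0.3], [0, 0, 0]], [[0, 0, -0.55], [0, 0, 0]], [[0, 0, -0.8], [0, 0, 0]], [[0, 0, -1], [0, 0, 0]]])

```text
t: 15.65
tool_pos: [0.4973, 0.4085, 0.2317]
orientation: [0.003, 3.139, 0.003]
force: [-0.3, 0.0, 0.6]
opening: 0.093
gripper_force: 0.0
```

Run:
```python
from h import *
c=shot('wrist','wrist4'); a=shot('scene','scene4'); b=shot('side','side4')
x=cv2.resize(c['frame'],(400,250),interpolation=cv2.INTER_AREA); y=cv2.resize(a['frame'][110:260,200:440],(400,250)); 
z=cv2.resize(b['frame'][150:250,170:330],(400,250)); w=cv2.resize(b['frame'][120:320,230:550],(400,250))
cv2.imwrite('pics/m4.png',np.vstack([np.hstack([x,y]),np.hstack([z,w])])[:,:,::-1])
s=robot.read_state(); print(s['t'],s['tool_pos'],s['opening'])
```

```text
15.8 [0.49885721 0.40959625 0.2330335 ] 0.09317823139977574
```

View pics/m4.png

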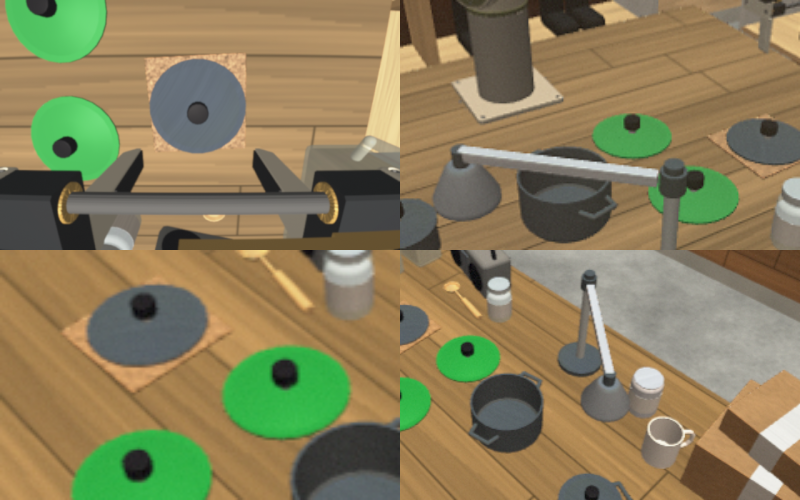

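The lid lies flat, knob up and centred on the cork, and the open casserole has not moved. I'll work out the lamp bar angle now and plan the return.

Run:
```python
from h import *
a=load('scene4');b=load('side4')
X,r=tri([(a,(237.2,201)),(b,(396.4,220.8))]); print(X,r, np.degrees(np.arctan2(-.0445-X[1],.78-X[0])))
print(onz(a,(240,231),.188))
f=np.radians(50); r=.197; P=(.78-r*np.cos(f),-.0445-r*np.sin(f)); print(P)
plan([(.499,.41,.36,180),(.54,.25,.36,186),(.58,.1,.36,192),(.62,-.05,.36,198),(*P,.36,204),(*P,.25,204)])
```

```text
[ 0.58218106 -0.26691991  0.26970345] [array([-0.5,  0.4]), array([-0.4, -0.5])] 48.3502974233519
[ 0.58999022 -0.27330466  0.188     ]
(np.float64(0.6533708408917518), np.float64(-0.1954107552944387))
now [0.4989 0.4096 0.233 ] xdir [-1.     0.002 -0.007] zdir [ 0.007  0.005 -1.   ]
(0.499, 0.41, 0.36) shift [-0.005  0.005 -0.635] turn [ 0.003  0.004 -0.001] rows>=2.5
(0.54, 0.25, 0.36) shift [-0.205 -0.8    0.   ] turn [ 0.     0.    -0.067] rows>=3.3
(0.58, 0.1, 0.36) shift [-0.121 -0.767  0.   ] turn [ 0.     0.    -0.067] rows>=3.1
(0.62, -0.05, 0.36) shift [-0.04  -0.775  0.   ] turn [ 0.     0.    -0.067] rows>=3.1
(np.float64(0.6533708408917518), np.float64(-0.1954107552944387), 0.36) shift [ 0.066 -0.743  0.   ] turn [ 0.     0.    -0.067] rows>=3.0
(np.float64(0.6533708408917518), np.float64(-0.1954107552944387), 0.25) shift [0.   0.   0.55] turn [0. 0. 0.] rows>=2.2
```

Request:
jog_arm(rows=[[[0, 0, -0.25], [0, 0, 0]], [[0, 0, -0.45], [0, 0, 0]], [[0, 0, -0.65], [0, 0, 0]], [[0, 0, -0.65], [0, 0, 0]]])

```text
t: 16.2
tool_pos: [0.4982, 0.4091, 0.3639]
orientation: [0.003, 3.135, 0.007]
force: [0.4, 0.1, 1.0]
opening: 0.0929
gripper_force: 0.0
```

Request:
jog_arm(rows=[[[-0.2, -0.8, 0], [0, 0, -0.067]], [[-0.2, -0.8, 0], [0, 0, -0.067]], [[-0.2, -0.8, 0], [0, 0, -0.067]], [[-0.2, -0.8, 0], [0, 0, -0.067]], [[-0.2, -0.8, 0], [0, 0, -0.067]]])

```text
t: 16.7
tool_pos: [0.5369, 0.2458, 0.356]
orientation: [0.157, -3.135, 0.002]
force: [0.2, 1.0, 0.7]
opening: 0.0929
gripper_force: 0.0
```

Request:
jog_arm(rows=[[[-0.12, -0.77, 0], [0, 0, -0.067]], [[-0.12, -0.77, 0], [0, 0, -0.067]], [[-0.12, -0.77, 0], [0, 0, -0.067]], [[-0.12, -0.77, 0], [0, 0, -0.067]], [[-0.12, -0.77, 0], [0, 0, -0.067]]])

```text
t: 17.2
tool_pos: [0.5764, 0.0975, 0.3566]
orientation: [0.325, -3.123, -0.001]
force: [0.2, 0.7, -0.1]
opening: 0.093
gripper_force: 0.0
```

Request:
jog_arm(rows=[[[-0.04, -0.77, 0], [0, 0, -0.067]], [[-0.04, -0.77, 0], [0, 0, -0.067]], [[-0.04, -0.77, 0], [0, 0, -0.067]], [[-0.04, -0.77, 0], [0, 0, -0.067]], [[-0.04, -0.77, 0], [0, 0, -0.067]]])

```text
t: 17.7
tool_pos: [0.6164, -0.0503, 0.3569]
orientation: [0.491, -3.102, -0.002]
force: [0.2, 0.7, -1.0]
opening: 0.0926
gripper_force: 0.0
```

Request:
jog_arm(rows=[[[0.06, -0.74, 0], [0, 0, -0.067]], [[0.06, -0.74, 0], [0, 0, -0.067]], [[0.06, -0.74, 0], [0, 0, -0.067]], [[0.06, -0.74, 0], [0, 0, -0.067]], [[0.06, -0.74, 0], [0, 0, -0.067]]])

```text
t: 18.2
tool_pos: [0.651, -0.1939, 0.3571]
orientation: [0.655, -3.072, -0.003]
force: [0.5, 0.2, -0.6]
opening: 0.0931
gripper_force: 0.0
```

Run:
```python
from h import *
c=load('wrist4')
plan([(.654,-.194,.36,204),(.654,-.194,.25,204)]); c=shot('wrist','wrist5')
for r in(.12,.2,.28): 
  for ph in(48.3,50): f=np.radians(ph); print(r,ph,proj(c,[.78-r*np.cos(f),-.0445-r*np.sin(f),.279]))
cv2.imwrite('pics/w5.png',c['frame'][:,:,::-1])
```

```text
now [ 0.651  -0.1939  0.3571] xdir [-0.913 -0.408  0.   ] zdir [-0.001  0.002 -1.   ]
(0.654, -0.194, 0.36) shift [-0.013 -0.007 -0.014] turn [ 0.001 -0.     0.001] rows>=0.1
(0.654, -0.194, 0.25) shift [0.   0.   0.55] turn [0. 0. 0.] rows>=2.2
0.12 48.3 [[358.80238871 291.73400855]]
0.12 50 [[354.75569821 293.39424473]]
0.2 48.3 [[318.32980321 205.29964633]]
0.2 50 [[311.14367829 208.52212014]]
0.28 48.3 [[270.94079049 104.09104866]]
0.28 50 [[260.27370308 109.37425031]]
```

View pics/w5.png

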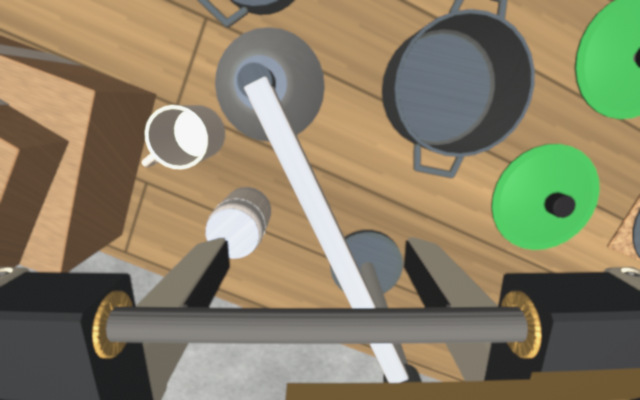

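The bar runs from (262,90) to (390,370), midway between the open fingers. I'll go down, partly close and swing it back.

Request:
jog_arm(rows=[[[-0.01, 0, 0.2], [0, 0, 0]], [[-0.01, 0, 0.4], [0, 0, 0]], [[-0.01, 0, 0.54], [0, 0, 0]], [[-0.01, 0, 0.54], [0, 0, 0]]])

```text
t: 18.65
tool_pos: [0.6502, -0.191, 0.2448]
orientation: [0.657, -3.065, -0.008]
force: [-0.5, 0.3, -0.5]
opening: 0.0927
gripper_force: 0.0
```

Request:
jog_arm(rows=[[[0, 0, 0], [0, 0, 0]], [[0, 0, 0], [0, 0, 0]], [[0, 0, 0], [0, 0, 0]], [[0, 0, 0], [0, 0, 0]], [[0, 0, 0], [0, 0, 0]]], hand=0, squeeze=5)

```text
t: 19.15
tool_pos: [0.6526, -0.1954, 0.2511]
orientation: [-0.653, 3.072, -0.001]
force: [-0.5, -0.3, -0.4]
opening: 0.0576
gripper_force: 0.0
```

Request:
jog_arm(rows=[[[0, 0, 0], [0, 0, 0]], [[0, 0, 0], [0, 0, 0]], [[0, 0, 0], [0, 0, 0]]])

```text
t: 19.45
tool_pos: [0.6522, -0.1953, 0.2499]
orientation: [0.653, -3.073, -0.0]
force: [0.4, -0.1, -0.0]
opening: 0.0462
gripper_force: 0.0
```

Run:
```python
from h import *
w=[]
for ph,y in((34,197),(18,190),(5,184)):
    f=np.radians(ph); w.append((.78-.197*np.cos(f),-.0445-.197*np.sin(f),.25,y))
plan(w); s=robot.read_state(); print(s['opening'],s['force'],s['gripper_force'])
```

```text
now [ 0.6522 -0.1953  0.2499] xdir [-0.913 -0.407  0.   ] zdir [-0.  0. -1.]
(np.float64(0.6166795982066569), np.float64(-0.15466100198373714), 0.25) shift [ 0.08   0.258 -0.   ] turn [ 0.    -0.     0.078] rows>=1.1
(np.float64(0.5926418662898547), np.float64(-0.10537634789186465), 0.25) shift [0.043 0.271 0.   ] turn [0.    0.    0.078] rows>=1.1
(np.float64(0.5837496444759261), np.float64(-0.06166968132128865), 0.25) shift [0.006 0.223 0.   ] turn [0.    0.    0.067] rows>=0.9
0.0462225745368449 [ 0.39906126 -0.09537211 -0.00041382] 0.0
```

Request:
jog_arm(rows=[[[0.01, 0.04, 0], [0, 0, 0.015]], [[0.03, 0.09, 0], [0, 0, 0.03]], [[0.045, 0.15, 0], [0, 0, 0.045]], [[0.065, 0.21, 0], [0, 0, 0.06]], [[0.08, 0.26, 0], [0, 0, 0.078]]])

```text
t: 19.95
tool_pos: [0.616, -0.1535, 0.25]
orientation: [-0.461, 3.107, -0.0]
force: [2.2, -1.6, 0.4]
opening: 0.0465
gripper_force: 0.8
```

Request:
jog_arm(rows=[[[0.01, 0.055, 0], [0, 0, 0.015]], [[0.02, 0.11, 0], [0, 0, 0.03]], [[0.03, 0.165, 0], [0, 0, 0.045]], [[0.035, 0.22, 0], [0, 0, 0.06]], [[0.043, 0.27, 0], [0, 0, 0.078]]])

```text
t: 20.45
tool_pos: [0.5921, -0.1046, 0.2501]
orientation: [-0.27, 3.13, -0.001]
force: [1.5, -0.8, 0.0]
opening: 0.0467
gripper_force: 0.7
```

Request:
jog_arm(rows=[[[0.002, 0.06, 0], [0, 0, 0.02]], [[0.003, 0.11, 0], [0, 0, 0.035]], [[0.004, 0.16, 0], [0, 0, 0.05]], [[0.005, 0.2, 0], [0, 0, 0.06]], [[0.006, 0.225, 0], [0, 0, 0.067]]])

```text
t: 20.95
tool_pos: [0.5832, -0.0603, 0.2501]
orientation: [-0.107, 3.14, -0.0]
force: [1.2, -0.4, -0.5]
opening: 0.0469
gripper_force: 0.6
```

Request:
jog_arm(rows=[[[0, 0.01, 0], [0, 0, 0]], [[0, 0.02, 0], [0, 0, 0]], [[0, 0.02, 0], [0, 0, 0]], [[0, 0.02, 0], [0, 0, 0]]])

```text
t: 21.35
tool_pos: [0.5833, -0.057, 0.25]
orientation: [-0.108, 3.14, 0.0]
force: [0.1, 0.5, -0.1]
opening: 0.0459
gripper_force: 0.0
```

Run:
```python
from h import *
a=shot('scene','scene6');b=shot('side','side6')
y=cv2.resize(a['frame'][120:270,240:440],(400,300),interpolation=cv2.INTER_CUBIC);z=cv2.resize(b['frame'][130:280,230:430],(400,300),interpolation=cv2.INTER_CUBIC)
cv2.imwrite('pics/m6.png',np.hstack([y,z])[:,:,::-1])
s=robot.read_state(); print(s['tool_pos'],s['opening'],s['force'],s['gripper_force'])
```

```text
[ 0.583317   -0.05711154  0.25001328] 0.046375064279913204 [ 0.44245929 -0.00120989 -0.04922466] 0.0
```

View pics/m6.png

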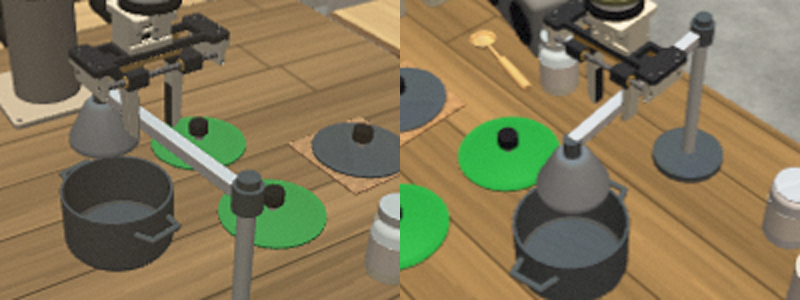

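Run:
```python
from h import *
from scipy.optimize import least_squares
a=load('scene6');b=load('side6');th=np.linspace(0,2*np.pi,181)
def ext(c,x,y,z,r):
    P=proj(c,np.c_[x+r*np.cos(th),y+r*np.sin(th),0*th+z]); return np.r_[P[:,0].min(),P[:,0].max(),P[:,1].max()]
def fit(z,r,oa,ob):
    k=[i for i,v in enumerate(oa+ob) if v is not None]; o=np.array([v or 0 for v in oa+ob])
    s=least_squares(lambda p:(np.r_[ext(a,*p,z,r),ext(b,*p,z,r)]-o)[k],[.5,0]); return s.x.round(4),s.fun.round(1)
h=fit(.188,.05,[274.5,309.5,197.5],[298.5,334,236]);c=fit(.1,.085,[270.5,326.5,None],[286.5,344.5,None])
print(h,c,np.degrees(np.arctan2(-.0445-h[0][1],.78-h[0][0])),np.linalg.norm(h[0]-c[0]))
plan([(.5833,-.064,.25,184),(.5833,-.064,.36,184)])
```

```text
(array([ 0.4835, -0.0826]), array([ 0.2,  0.3,  1.6, -1.1,  0.3,  0.8])) (array([ 0.4907, -0.0708]), array([-0.5,  0.5, -0.5,  0.5])) 7.322333095069474 0.013823168956502005
now [ 0.5833 -0.0571  0.25  ] xdir [-0.998 -0.069 -0.   ] zdir [ 0.  0. -1.]
(0.5833, -0.064, 0.25) shift [ 0.002 -0.034  0.   ] turn [ 0.     0.    -0.001] rows>=0.1
(0.5833, -0.064, 0.36) shift [ 0.    0.   -0.55] turn [0. 0. 0.] rows>=2.2
```

The shade is 14 mm off the casserole axis. I'll nudge it 7 mm more, then open, back off and rise.

Request:
jog_arm(rows=[[[0, 0.01, 0], [0, 0, 0]], [[0, 0.02, 0], [0, 0, 0]], [[0, 0.03, 0], [0, 0, 0]], [[0, 0.038, 0], [0, 0, 0]], [[0, 0.038, 0], [0, 0, 0]]])

```text
t: 21.95
tool_pos: [0.5827, -0.049, 0.2501]
orientation: [-0.109, 3.14, 0.0]
force: [0.3, 0.6, 1.0]
opening: 0.0463
gripper_force: 0.0
```

Request:
jog_arm(rows=[[[0, -0.03, 0], [0, 0, 0]], [[0, -0.05, 0], [0, 0, 0]], [[0, -0.05, 0], [0, 0, 0]], [[0, -0.05, 0], [0, 0, 0]], [[0, -0.05, 0], [0, 0, 0]]], hand=-1)

```text
t: 22.45
tool_pos: [0.5834, -0.0594, 0.25]
orientation: [0.108, -3.14, -0.0]
force: [-0.4, -0.0, 0.2]
opening: 0.0821
gripper_force: 0.0
```

Request:
jog_arm(rows=[[[0, 0, -0.1], [0, 0, 0]], [[0, 0, -0.25], [0, 0, 0]], [[0, 0, -0.45], [0, 0, 0]], [[0, 0, -0.65], [0, 0, 0]], [[0, 0, -0.65], [0, 0, 0]]])

```text
t: 22.95
tool_pos: [0.5851, -0.0596, 0.3876]
orientation: [-0.108, 3.129, -0.004]
force: [0.9, 0.3, 0.0]
opening: 0.0931
gripper_force: 0.0
```

Request:
jog_arm(rows=[[[0.2, 0.5, 0], [0, 0, 0]], [[0.3, 0.9, 0], [0, 0, 0]], [[0.3, 0.9, 0], [0, 0, 0]], [[0.3, 0.9, 0], [0, 0, 0]], [[0.3, 0.9, 0], [0, 0, 0]]])

```text
t: 23.45
tool_pos: [0.5095, 0.1202, 0.3801]
orientation: [-0.117, 3.139, 0.002]
force: [0.3, -0.5, -0.0]
opening: 0.0927
gripper_force: 0.0
```

Run:
```python
from h import *
a=shot('scene','scene7');b=shot('side','side7')
y=cv2.resize(a['frame'][120:270,240:440],(400,300),interpolation=cv2.INTER_CUBIC);z=cv2.resize(b['frame'][130:280,230:430],(400,300),interpolation=cv2.INTER_CUBIC)
cv2.imwrite('pics/m7.png',np.hstack([y,z])[:,:,::-1])
for c in(a,b): print(proj(c,[[.4905,-.071,.188],[.4813,-.0717,.188]]))
s=robot.read_state(); print(s['t'],s['tool_pos'],s['opening'],s['force'],np.abs(s['dq']).max())
```

```text
[[297.02275995 189.12210695]
 [295.41799578 187.65591835]]
[[314.90236179 218.8876557 ]
 [312.58593184 220.75002192]]
23.55 [0.51088361 0.11667952 0.37978772] 0.09269887813219814 [ 0.43511404 -0.69977822  0.72778815] 0.03873531330121056
```

View pics/m7.png

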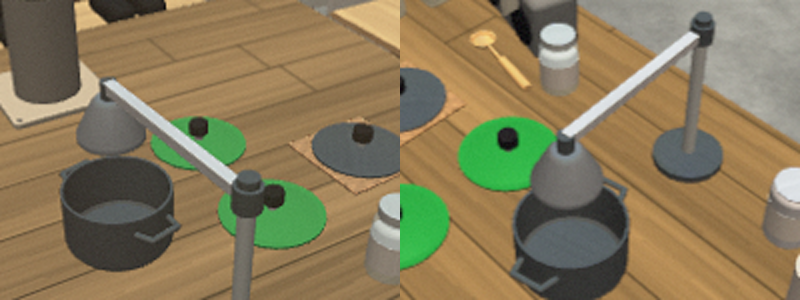

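The shade bottom spans (278–313) in the scene view, with its centre at about 295.7. The prediction for the best-aligned pose was 295.4, so it is centred over the open casserole. The lid rests on the mat and the robot is clear of everything.

```bash
python3 -c "
from plant import robot
print(robot.close_job())"
```

```text
the job is handed in; nothing more can be done
None
```

The job is handed in (no verdict came back): the lid lies knob up in the middle of the cork mat, the lamp shade is back over the open casserole about 10 mm off its axis, and in the camera views the casserole and the other things on the bench had not moved.

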